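Mesh the change gears on the turntable drive and probe them

TASK

Take the black caps off all three shafts and put them in the orange tray. Fit every loose gear that is there onto the shaft with the collar of its own colour, rocking it as it goes down until its teeth mesh with the locked pinion and it sits fully home on its collar, and let it go; when all are on, take the touch probe and, keeping it roughly upright, touch its tip briefly (about half a second) onto the white dot of each fitted gear, in the order red, blue, yellow, then put the probe back upright in its stand. Leave the other things on the table where they are.

Things in the scene. Friction and masses are not known exactly. Their poses are not given: they have to be found in the camera images.
- plate: round grey base plate of the turntable's drive head, fixed, 250 mm across, 12 mm thick. Origin: centre of its underside, on the table; z up. On its axis stands a dark pinion, locked at an angle that differs each time (not in the readings): 12 square-edged teeth 6.6 mm thick, tip radius 41, root 29 mm, tooth tops 36 mm above the table. A gear drops in only with its teeth within about 2 degrees of the gaps.
- post_red: red collar with steel stub shaft, fixed on the plate, 73 mm from the plate's axis (meshing distance). Collar 52 mm across, 8 mm high: its top, 20 mm above the table, is the gear's seat. Shaft 12 mm in diameter, straight to 33 mm, tapering to a 4 mm tip at 41 mm above the origin. Origin on its axis at the plate's top face (12 mm above the table); z up.
- post_blue: blue collar with steel stub shaft, fixed on the plate, 73 mm from the plate's axis (meshing distance). Collar 52 mm across, 8 mm high: its top, 20 mm above the table, is the gear's seat. Shaft 12 mm in diameter, straight to 33 mm, tapering to a 4 mm tip at 41 mm above the origin. Origin on its axis at the plate's top face (12 mm above the table); z up.
- post_yellow: yellow collar with steel stub shaft, fixed on the plate, 73 mm from the plate's axis (meshing distance). Collar 52 mm across, 8 mm high: its top, 20 mm above the table, is the gear's seat. Shaft 12 mm in diameter, straight to 33 mm, tapering to a 4 mm tip at 41 mm above the origin. Origin on its axis at the plate's top face (12 mm above the table); z up.
- gear_red: loose steel gear, red knob up, on the table; None if absent. 12 teeth like the pinion's, every 30 degrees (one along its +x), 0 to 16 mm high. Round coaxial knob, 36 mm across, top at 62 mm, solid from 36 mm up: grip there. Blind bore below, 15 mm across, 36 mm deep: 1.5 mm play on the shaft. 0.4 kg. Origin: centre of underside, z up. On its shaft: teeth clashing, underside at 36 mm; meshed, home, at 20 mm.
- red_dot (a point): centre of the white dot, 18 mm across, on top of the knob of the red gear, 62 mm above its underside; absent with the gear.
- gear_blue: loose steel gear, blue knob up, on the table; None if absent. 12 teeth like the pinion's, every 30 degrees (one along its +x), 0 to 16 mm high. Round coaxial knob, 36 mm across, top at 62 mm, solid from 36 mm up: grip there. Blind bore below, 15 mm across, 36 mm deep: 1.5 mm play on the shaft. 0.4 kg. Origin: centre of underside, z up. On its shaft: teeth clashing, underside at 36 mm; meshed, home, at 20 mm.
- blue_dot (a point): centre of the white dot, 18 mm across, on top of the knob of the blue gear, 62 mm above its underside; absent with the gear.
- gear_yellow: loose steel gear, yellow knob up, on the table; None if absent. 12 teeth like the pinion's, every 30 degrees (one along its +x), 0 to 16 mm high. Round coaxial knob, 36 mm across, top at 62 mm, solid from 36 mm up: grip there. Blind bore below, 15 mm across, 36 mm deep: 1.5 mm play on the shaft. 0.4 kg. Origin: centre of underside, z up. On its shaft: teeth clashing, underside at 36 mm; meshed, home, at 20 mm.
- yellow_dot (a point): centre of the white dot, 18 mm across, on top of the knob of the yellow gear, 62 mm above its underside; absent with the gear.
- probe: touch probe standing upright in its stand: black round grip 28 mm in diameter and 80 mm long, with orange bands, from 62 to 142 mm above the tip; below it a steel stem 7 mm in diameter and 62 mm long, ending in the tip. Weighs 0.12 kg. Origin at the tip; z up along the probe, to the grip. In the stand the grip's shoulder rests on the rim and the tip hangs 4 mm above the table.
- probe_tip (a point): tip of the probe (the same point as its origin).
- stand: aluminium stand of the probe, fixed: a tube 60 mm across and 66 mm high with a through hole 16 mm in diameter. Origin: centre of its underside on the table; z up.
- cap_red: loose black protective cap, at the start over the shaft of post_red and resting on its collar (so its underside is 20 mm above the table). Round, 32 mm across, 56 mm high, with a blind bore 17 mm across and 34 mm deep from below; solid from 34 mm up: grip there. 50 g. Origin: centre of its underside; z up.
- cap_blue: loose black protective cap, at the start over the shaft of post_blue and resting on its collar (so its underside is 20 mm above the table). Round, 32 mm across, 56 mm high, with a blind bore 17 mm across and 34 mm deep from below; solid from 34 mm up: grip there. 50 g. Origin: centre of its underside; z up.
- cap_yellow: loose black protective cap, at the start over the shaft of post_yellow and resting on its collar (so its underside is 20 mm above the table). Round, 32 mm across, 56 mm high, with a blind bore 17 mm across and 34 mm deep from below; solid from 34 mm up: grip there. 50 g. Origin: centre of its underside; z up.
- tray: low orange tray, fixed, 170 x 140 mm (long side along its own x), walls 22 mm high and 4 mm thick, floor 4 mm thick. Origin: centre of its underside on the table; z up.
- coupon: welded T-piece, dark steel, 130 x 70 x 56 mm; not part of the job, leave it alone. Origin: its underside, z up.
- spray: spray can 60 mm across, 170 mm high; not part of the job, leave it alone. Origin: its underside, z up.
- wire_brush: wire brush lying flat; not part of the job, leave it alone. Origin: its underside, z up.
- spanner: spanner lying flat; not part of the job, leave it alone. Origin: its underside, z up.
- tip_pot: grey plastic pot 66 mm across, 60 mm high; not part of the job, leave it alone. Origin: its underside, z up.
- flat_bar: flat steel plate 110 x 70 x 6 mm; not part of the job, leave it alone. Origin: its underside, z up.
Mind the look-alikes: they are no part of the job. What is shaped like the gear_blue but green is not meant.

How it is judged:
By the outcome, as a careful person would: the job done as asked, in the order asked, and still so for the second after the job is handed in, with the robot touching nothing.
Of gear_red, gear_blue, gear_yellow only 2 to 3 are there at a start; the rules pass over those that are not, and their reading is None.
At some moment in a run one of gear_red, gear_blue, gear_yellow may be knocked a few centimetres aside while the robot is not near it.
It also fails if it takes over 210 s, if anything falls off the work surface, if the arm or the gripper's body presses on something with over 40 N, if the wrist force passes 120 N, or if a joint passes its speed limit or range.

ROBOT

A 6-joint arm with a two-finger parallel gripper is mounted at the origin on the work surface. World frame = base frame: x ahead of the robot, y to its left, z up, the work surface at z = 0. Lengths are in m, angles in rad, forces in N, time in s.
With the tool pointing down it reaches from about 0.325 to 1 m from the base axis. Payload 5.1 kg.
Tool frame: the origin (TCP) lies at the very end of the fingers, on their centre line; the grasp point (between the pads) lies 19 mm behind it; z points along the fingers, y is the line along which they close (so a half turn about z gives the same grasp; the last joint's range is limited). The gripper opens to 85 mm and grips with 20 to 120 N. Pads are 22 mm wide; open, the fingers measure 114 mm over their backs; the gripper's body (76 mm by 85 mm) begins 54 mm behind the grasp point. The pads swing forward as they close: fully open they stand 13 mm farther back than shut.
Start: joints at [1.122, 0.124, 1.65, -0, 1.367, -0.083], TCP at [0.233, 0.607, 0.231] pointing down, gripper open.
Joint ranges: [-2.61, 2.61], [-1.02, 2.33], [0.03, 2.71], [-1.35, 4.49], [0.32, 2.68], [-2.91, 2.91]. Speed limits (rad/s): [2.57, 2.57, 3.14, 3.14, 3.14, 3.14].

INTERFACE

Orientations are given as a unit quaternion [w, x, y, z].
In Python, from rig import bot, eyes gives the robot as it stands.
- The arm moves only by the shell command python3 -m handwheel 'ROWS'. ROWS is JSON, a list that holds one entry, the list of rows, each a list of 7 numbers: the shift along the tool's x, y, z in cm, then the turn, a rotation vector about the tool's x, y, z in rad, then the gripper's target within -1 to 1 (fully open at 1, half-way at 0, shut at -1). In form: [[[tx, ty, tz, wx, wy, wz, hand], ...]]. A call has 1 to 12 rows; each row is the pose to reach, as a shift and turn from the pose commanded when the call began, along the tool's axes at that moment; what a row does not reach only later rows make up. A row lasts 1/8 s, in which the tool goes at most 62.5 mm and 10.7 degrees, less where a joint would pass 70% of its speed; a pose out of reach is approached as far as the arm can. A call with a gripper value outside its range is refused whole. The fingers move at their own pace and stop on an object; the grip force is fixed at half the most. Time passes only in rows, so rows that repeat a pose let the fingers close. It gives the time, the measured TCP pose, the force, the opening and the grip force at its end, in the units of the state.
- bot.sense(): the state, without advancing time (a new reading comes with each control period).
- eyes.get_image(name): name is "side" or "top"; returns a dict with "img" (384x512x3 uint8, blue, green, red), "depth" (384x512 float32, m along the optical axis (not along the pixel's ray), 0 where there is no reading), "camera_matrix" (3x3 intrinsics, pixels), "R" (3x3) and "t" (3): a world point X has camera coordinates R X + t. Camera axes: x right, y down, z forward; pixel columns grow to the right and rows downward; lengths in m; the calibration is good to about 2 mm. A picture is of the moment at which its call begins.
- bot.finish_job(): hands the job in; it is judged then, once.
Trained networks look in a picture, given as the dict that the camera call returned (one of the last four; its "shot" number tells which), for a name from the list of things; names that differ only in an ending like _2 or _b are one class to them, and where a whole thing is asked for, a point or a joint stands for the part that bears it (a point fixed in the world has none). Each returns a list of dicts, best first, with "p" (0 to 1); they miss things now and then, are a little off and sometimes report something else, mostly with a low value. They report only what shows in the picture. A call takes as long as a camera call. They do not tell look-alikes from the thing itself.
- eyes.find_in(label, picture): "xy" ([column, row] in pixels, amid what is visible of it).
- eyes.outline_of(label, picture): "mask" (384x512 bool, what is visible of it) and "xy" ([column, row] in pixels, amid what is visible of it).
- eyes.tip_of(label, picture): "xy" ([column, row] in pixels: a listed point, or the origin of a listed thing).
The state is a dict: "time_s": time; "joints": joint angles; "joint_vel": joint speeds; "tau": joint torques, N m; "position": TCP position; "eef_rot": TCP orientation; "ft_force": force on the tool from outside, world axes, zero at the start; "torque": the same for the moment, N m; "opening": finger opening in m; "finger_force": force on a finger pad.
Only numpy, scipy, OpenCV 4.12 (cv2) and the standard library are available. Lean on these libraries where they do the work, as an engineer would, in place of code of your own. Each camera call takes 0.05 s, during which the arm holds its last target. There are 200 camera calls.

## Working session

There is one attempt and no reset: what is moved stays moved. The work goes in short steps, Python scripts to look and compute and a shell command to move; the robot and the scene stay as the last step left them, time stands still between calls to the robot, and variables do not carry over. Pictures are saved under pics/ and viewed, at most 14 in all, crops included, and the job is handed in when it is done.

```bash
mkdir -p pics; ls; cat > h.py <<'E'
import numpy as np, cv2
from rig import bot, eyes
from scipy.spatial.transform import Rotation as Rn
def px2w(P,uv,z):
    K=P["camera_matrix"];R=np.array(P["R"]);t=np.array(P["t"])
    d=R.T@np.linalg.solve(K,[uv[0],uv[1],1.]);c=-R.T@t
    return c+d*(z-c[2])/d[2]
def cloud(P):
    D=P["depth"];v,u=np.mgrid[:384,:512];K=P["camera_matrix"]
    X=np.stack([(u-K[0,2])/K[0,0]*D,(v-K[1,2])/K[1,1]*D,D],-1)
    return (X-np.array(P["t"]))@np.array(P["R"])
def w2px(P,X):
    c=np.array(P["R"])@np.array(X)+np.array(P["t"]);q=P["camera_matrix"]@c;return q[:2]/q[2]
def tool(X,yaw=None):
    "shift in tool axes cm to reach TCP X"
    s=bot.sense();q=s["eef_rot"];R=Rn.from_quat([q[1],q[2],q[3],q[0]])
    return np.round(R.inv().apply(np.array(X)-s["position"])*100,2)
E
python3 - <<'E'
from h import *
s=bot.sense();print(s["time_s"],s["position"],s["eef_rot"],s["opening"])
for n in("top","side"):
    P=eyes.get_image(n);cv2.imwrite(f"pics/{n}0.png",cv2.resize(P["img"],(800,600)))
    print(n,P["R"],P["t"],P["camera_matrix"])
    C=cloud(P)
    for l in "plate post_red post_blue post_yellow gear_red gear_blue gear_yellow probe stand cap_red tray".split():
        r=eyes.find_in(l,P)
        print(l,[(np.round(x["xy"]).astype(int).tolist(),round(float(x["p"]),2),np.round(C[int(x["xy"][1]),int(x["xy"][0])],3).tolist()) for x in r[:4]])
E
```

```text
pics
0.0 [0.23226235 0.60645534 0.23004788] [-2.60389912e-04  1.81866842e-01  9.83322632e-01 -9.93053298e-04] 0.08525893533412836
top [[-0.02700416 -0.99960299 -0.00803966]
 [-0.98912784  0.02788249 -0.14439072]
 [ 0.14455756  0.0040531  -0.98948809]] [0.02252449 0.51074579 1.22385026] [[372.60447189   0.         248.84481761]
 [  0.         372.60447189 188.68740614]
 [  0.           0.           1.        ]]
plate [([254, 182], 0.66, [0.537, -0.01, 0.038]), ([184, 142], 0.64, [0.648, 0.21, 0.151])]
post_red [([260, 194], 0.65, [0.498, -0.026, 0.022])]
post_blue [([234, 165], 0.46, [0.601, 0.061, 0.024]), ([315, 125], 0.33, [0.725, -0.223, 0.057]), ([183, 144], 0.23, [0.649, 0.218, 0.126])]
post_yellow [([273, 166], 0.58, [0.59, -0.076, 0.038])]
gear_red [([193, 153], 0.26, [0.634, 0.196, 0.062])]
gear_blue [([168, 194], 0.85, [0.501, 0.277, 0.063]), ([123, 264], 0.85, [0.273, 0.426, 0.049]), ([198, 226], 0.8, [0.392, 0.181, 0.065])]
gear_yellow [([163, 236], 0.67, [0.36, 0.293, 0.059])]
probe [([185, 142], 0.46, [0.649, 0.205, 0.147]), ([192, 149], 0.29, [0.651, 0.196, 0.066])]
sta
[... 569 characters left out ...]
5, [0.617, 0.031, 0.022]), ([312, 139], 0.48, [0.706, 0.299, 0.054])]
post_yellow [([353, 261], 0.24, [0.741, -0.229, 0.023])]
gear_red []
gear_blue [([189, 130], 0.63, [0.262, 0.427, 0.029]), ([224, 171], 0.58, [0.388, 0.17, 0.034]), ([253, 155], 0.53, [0.49, 0.263, 0.026])]
gear_yellow [([213, 152], 0.78, [0.348, 0.303, 0.014])]
probe [([237, 133], 0.74, [0.437, 0.431, 0.0]), ([303, 144], 0.67, [0.655, 0.199, 0.11]), ([316, 134], 0.2, [0.729, 0.362, 0.025])]
stand [([300, 159], 0.72, [0.646, 0.192, 0.053]), ([342, 336], 0.51, [0.666, -0.453, 0.025]), ([256, 156], 0.4, [0.5, 0.261, 0.018])]
cap_red [([260, 201], 0.55, [0.498, -0.02, 0.072])]
tray [([280, 283], 0.57, [0.533, -0.273, 0.002])]
```

View pics/top0.png

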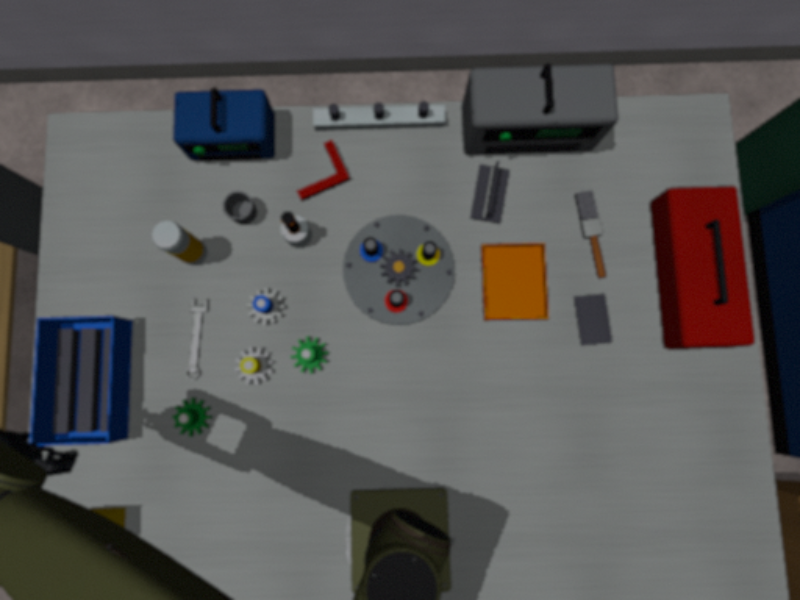

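View pics/side0.png

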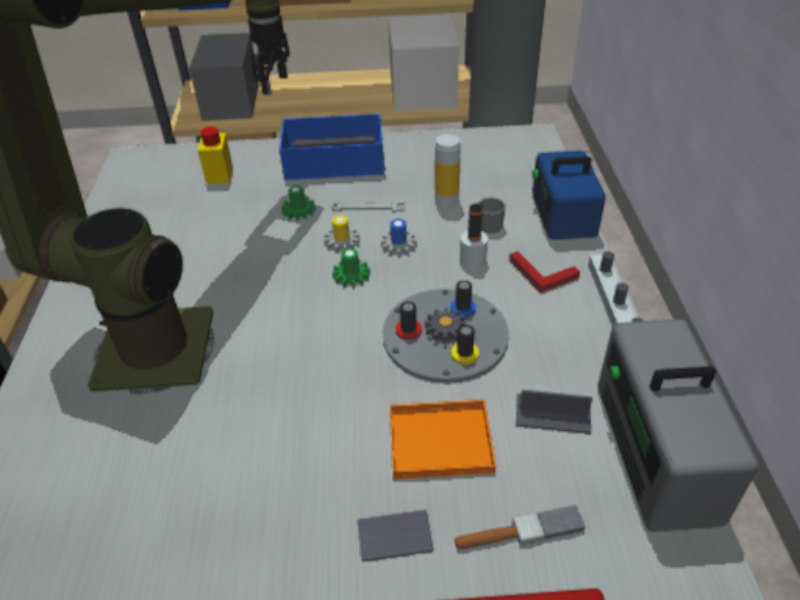

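Top picture (800-px scale): blue gear (267,303), yellow gear (250,365), green look-alikes (310,353) and (192,417), and no red gear. The yellow bottle near the base is not a gear. Caps are at (371,246), (429,250) and (397,298), the probe at (293,228), and the tray at (515,282). Possible mix-ups for the blue and yellow gears are the two green ones, so I'll check a close crop and measure.

```bash
cat > m.py <<'E'
from h import *
def comps(C,box,z0,z1):
    m=((C[...,0]>box[0])&(C[...,0]<box[1])&(C[...,1]>box[2])&(C[...,1]<box[3])&(C[...,2]>z0)&(C[...,2]<z1)).astype(np.uint8)
    n,L=cv2.connectedComponents(m,connectivity=8)
    return [(C[L==i]) for i in range(1,n) if (L==i).sum()>3]
def centre(p): 
    lo,hi=np.percentile(p[:,:2],[3,97],axis=0);return (lo+hi)/2
def phase(P,c,z,radii=np.linspace(.032,.039,6)):
    "tooth angle (deg mod 30), strength, by 12th harmonic of brightness"
    g=cv2.cvtColor(P["img"],cv2.COLOR_BGR2GRAY).astype(np.float32)
    a=np.radians(np.arange(0,360,1));S=0
    for r in radii:
        u=np.array([w2px(P,[c[0]+r*np.cos(x),c[1]+r*np.sin(x),z]) for x in a],np.float32)
        S=S+cv2.remap(g,u[:,0],u[:,1],cv2.INTER_LINEAR)[:,0]
    F=np.fft.fft(S)
    return np.degrees(-np.angle(F[12]))/12, np.abs(F[9:16]).round()
E
python3 - <<'E'
from m import *
P=eyes.get_image("top");S=eyes.get_image("side");
for n,Q in(("top",P),("side",S)):
    C=cloud(Q);print(n)
    for nm,b,z0,z1 in(("caps",(.4,.7,-.13,.13),.068,.09),("knobs",(.2,.6,.12,.5),.054,.075),("probe",(.58,.72,.14,.26),.135,.16),("stand",(.58,.72,.14,.26),.056,.075)):
        for p in comps(C,b,z0,z1): print(nm,len(p),centre(p).round(4),p.mean(0).round(4))
    for l in ("plate","post_red","post_blue","post_yellow","gear_blue","gear_yellow","tray","stand","blue_dot","yellow_dot","cap_red"):
        zz={"plate":0,"post_red":.012,"post_blue":.012,"post_yellow":.012,"blue_dot":.062,"yellow_dot":.062,"cap_red":.02}.get(l,0)
        print(l,[(px2w(Q,x["xy"],zz)[:2].round(4).tolist(),round(float(x["p"]),2)) for x in eyes.tip_of(l,Q)[:3]])
a=cv2.resize(P["img"][170:270,100:225],None,fx=4,fy=4,interpolation=cv2.INTER_CUBIC);b=cv2.resize(S["img"][120:190,180:280],(500,350),interpolation=cv2.INTER_CUBIC)
cv2.imwrite("pics/crop.png",a)
b=cv2.resize(P["img"][130:215,210:300],None,fx=6,fy=6,interpolation=cv2.INTER_CUBIC);cv2.imwrite("pics/crop2.png",b)
E
```

```text
top
caps 77 [0.6161 0.0478] [0.6159 0.0468 0.0758]
caps 77 [ 0.6042 -0.0781] [ 0.6041 -0.0787  0.076 ]
caps 75 [ 0.5022 -0.0053] [ 0.502  -0.0054  0.0764]
knobs 9 [0.5973 0.4426] [0.5977 0.4421 0.0647]
knobs 96 [0.4991 0.2823] [0.4984 0.2822 0.0618]
knobs 99 [0.3891 0.1866] [0.3893 0.1867 0.0616]
knobs 105 [0.3694 0.3075] [0.3693 0.3071 0.0621]
knobs 106 [0.2643 0.4399] [0.2641 0.4402 0.0617]
probe 72 [0.6594 0.2102] [0.659  0.2099 0.1455]
stand 157 [0.6569 0.2096] [0.6525 0.2065 0.066 ]
plate [([0.5748, -0.0139], 0.97)]
post_red [([0.5087, -0.0091], 0.39)]
post_blue [([0.6197, 0.0593], 0.41)]
post_yellow [([0.6032, -0.0701], 0.59)]
gear_blue [([0.2783, 0.4383], 0.87), ([0.3895, 0.1858], 0.77), ([0.5028, 0.2837], 0.71)]
gear_yellow [([0.3621, 0.3086], 0.74)]
tray [([0.5328, -0.2663], 0.57)]
stand [([0.5091, -0.0175], 0.75), ([0.6498, 0.2041], 0.46)]
blue_dot [([0.4943, 0.2781], 0.83), ([0.2593, 0.4333], 0.83), ([0.3913, 0.197], 0.56)]
yellow_dot [([0.3766, 0.3015], 0.77)]
cap_red [([0.4988, -0.0009], 0.4), ([0.6515, 0.1992], 0.17)]
side
caps 76 [0.6175 0.0445] [0.6179 0.0427 0.0757]

[... 368 characters left out ...]
[0.6598 0.2049 0.1444]
stand 146 [0.6596 0.2041] [0.6581 0.1983 0.0656]
plate [([0.5765, -0.0189], 0.7), ([0.6424, -0.4469], 0.47)]
post_red [([0.5727, -0.041], 0.69), ([0.5093, -0.0127], 0.55)]
post_blue [([0.6143, 0.053], 0.55)]
post_yellow [([0.607, -0.0733], 0.56)]
gear_blue [([0.2686, 0.4397], 0.75), ([0.3941, 0.1826], 0.64), ([0.5014, 0.2678], 0.62)]
gear_yellow [([0.3608, 0.2989], 0.71)]
tray [([0.5441, -0.276], 0.81), ([0.6291, 0.4251], 0.35)]
stand [([0.6577, 0.195], 0.86)]
blue_dot [([0.3956, 0.1691], 0.89), ([0.4986, 0.279], 0.87), ([0.2644, 0.4311], 0.55)]
yellow_dot [([0.3834, 0.2819], 0.6)]
cap_red [([0.4977, -0.0034], 0.66), ([0.6057, -0.1068], 0.65), ([0.6224, 0.4194], 0.47)]
```

View pics/crop.png

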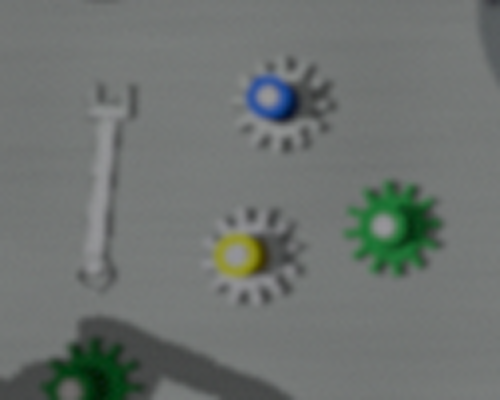

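View pics/crop2.png

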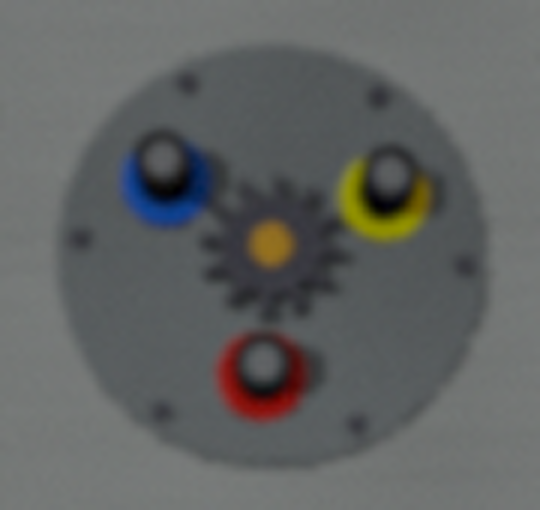

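The crops confirm it: the blue-knobbed and yellow-knobbed steel gears are at crop pixels (270,98) and (238,255), with the green ones distinct. The three caps fit a circle of radius 73 mm about (0.5747, -0.0137), as they should. There is no red gear. I'll start with the red cap.

```bash
python3 -m handwheel '[[[-47.1,-47.5,6,0,0,-0.366,0.3],[-47.1,-47.5,6,0,0,-0.366,0.3],[-47.1,-47.5,6,0,0,-0.366,0.3],[-47.1,-47.5,6,0,0,-0.366,0.3],[-47.1,-47.5,6,0,0,-0.366,0.3],[-47.1,-47.5,6,0,0,-0.366,0.3],[-47.1,-47.5,8,0,0,-0.366,0.3],[-47.1,-47.5,8,0,0,-0.366,0.3],[-47.1,-47.5,10,0,0,-0.366,0.3],[-47.1,-47.5,10,0,0,-0.366,0.3],[-47.1,-47.5,10,0,0,-0.366,0.3],[-47.1,-47.5,10,0,0,-0.366,0.3]]]'; python3 - <<'E'
from m import *
P=eyes.get_image("top");s=bot.sense();print(s["position"],s["eef_rot"],tool([.5025,-.0062,.046]))
for n,c in(("blue",(.4987,.2815)),("yellow",(.369,.305))):print(n,phase(P,c,.016))
S=eyes.get_image("side")
for n,c in(("blue",(.4987,.2815)),("yellow",(.369,.305)),("pinion",(.5747,-.0137))):print(n,phase(S,c,.016 if n!="pinion" else .036))
E
```

```text
time_s: 3.9
position: [0.5026, -0.0078, 0.1302]
eef_rot: [-0.001, 0.002, 1.0, -0.0]
ft_force: [-0.8, 0.1, -0.3]
opening: 0.0557
finger_force: 0.0
[ 0.50238912 -0.00632321  0.13076343] [-6.99273884e-04  1.46657622e-03  9.99998653e-01  2.30832849e-04] [-0.02  0.01  8.48]
blue (np.float32(-3.646301), array([ 1694.,  2091., 11736., 14307.,  3814.,  2127.,  1124.],
      dtype=float32))
yellow (np.float32(9.785728), array([  455.,  2228., 15278.,  8414., 10180.,  1215.,  1038.],
      dtype=float32))
blue (np.float32(-1.3130661), array([1713., 7537., 9273., 6810., 2620., 1426., 2229.], dtype=float32))
yellow (np.float32(11.924916), array([ 4856.,  6776., 10771., 12827.,  3837.,  2297.,  2682.],
      dtype=float32))
pinion (np.float32(-7.401997), array([4416., 6349., 8848., 6033., 7113., 1853., 1174.], dtype=float32))
```

```bash
python3 -m handwheel '[[[0,0,6,0,0,0,0.3],[0,0,8.5,0,0,0,0.3],[0,0,8.5,0,0,0,0.3],[0,0,8.5,0,0,0,-1],[0,0,8.5,0,0,0,-1],[0,0,8.5,0,0,0,-1],[0,0,8.5,0,0,0,-1],[0,0,8.5,0,0,0,-1],[0,0,2.5,0,0,0,-1],[0,0,-1,0,0,0,-1],[0,0,-1,0,0,0,-1]]]'
```

```text
time_s: 5.38
position: [0.5051, -0.0055, 0.1458]
eef_rot: [0.004, -0.0, 1.0, -0.001]
ft_force: [0.2, -0.4, -0.4]
opening: 0.0306
finger_force: 61.4
```

```bash
python3 -m handwheel '[[[1.2,-26.4,0,0,0,0,-1],[1.2,-26.4,0,0,0,0,-1],[1.2,-26.4,0,0,0,0,-1],[1.2,-26.4,0,0,0,0,-1],[1.2,-26.4,5,0,0,0,-1],[1.2,-26.4,10.9,0,0,0,-1],[1.2,-26.4,10.9,0,0,0,-1],[1.2,-26.4,10.9,0,0,0,-1],[1.2,-26.4,10.9,0,0,0,0.2],[1.2,-26.4,10.9,0,0,0,0.2],[1.2,-26.4,8,0,0,0,0.3],[1.2,-26.4,1,0,0,0,0.3]]]'; python3 -c "
from h import *
print(tool([.605,-.080,.13]))"
```

```text
time_s: 6.88
position: [0.4885, -0.2675, 0.1221]
eef_rot: [-0.003, -0.0, 1.0, 0.002]
ft_force: [0.9, -0.1, 1.2]
opening: 0.0553
finger_force: 0.0
[-11.66  18.75  -0.79]
```

```bash
python3 -m handwheel '[[[-11.4,19,0,0,0,0,0.3],[-11.4,19,0,0,0,0,0.3],[-11.4,19,0,0,0,0,0.3],[-11.4,19,0,0,0,0,0.3],[-11.4,19,0,0,0,0,0.3],[-11.4,19,4,0,0,0,0.3],[-11.4,19,8.5,0,0,0,0.3],[-11.4,19,8.5,0,0,0,0.3],[-11.4,19,8.5,0,0,0,-1],[-11.4,19,8.5,0,0,0,-1],[-11.4,19,8.5,0,0,0,-1],[-11.4,19,8.5,0,0,0,-1]]]' && python3 -m handwheel '[[[0,0,-5,0,0,0,-1],[0,0,-9.5,0,0,0,-1],[7,-19,-9.5,0,0,0,-1],[7,-19,-9.5,0,0,0,-1],[7,-19,-9.5,0,0,0,-1],[7,-19,-9.5,0,0,0,-1],[7,-19,-5,0,0,0,-1],[7,-19,1.4,0,0,0,-1],[7,-19,1.4,0,0,0,-1],[7,-19,1.4,0,0,0,-1],[7,-19,1.4,0,0,0,0.2],[7,-19,1.4,0,0,0,0.2]]]'
```

```text
time_s: 8.38
position: [0.6062, -0.0797, 0.0415]
eef_rot: [0.002, -0.0, 1.0, -0.001]
ft_force: [-0.9, -0.5, 6.8]
opening: 0.031
finger_force: 60.1
time_s: 9.88
position: [0.5353, -0.2692, 0.0262]
eef_rot: [0.001, -0.0, 1.0, -0.001]
ft_force: [-0.3, 0.4, 0.3]
opening: 0.0515
finger_force: 0.0
```

```bash
python3 -m handwheel '[[[0,0,-5,0,0,0,0.3],[0,0,-10,0,0,0,0.3],[-8.2,31.6,-10,0,0,0,0.3],[-8.2,31.6,-10,0,0,0,0.3],[-8.2,31.6,-10,0,0,0,0.3],[-8.2,31.6,-10,0,0,0,0.3],[-8.2,31.6,-10,0,0,0,0.3],[-8.2,31.6,-10,0,0,0,0.3],[-8.2,31.6,-10,0,0,0,0.3],[-8.2,31.6,-6,0,0,0,0.3],[-8.2,31.6,-1.6,0,0,0,0.3],[-8.2,31.6,-1.6,0,0,0,0.3]]]' && python3 -m handwheel '[[[0,0,0,0,0,0,-1],[0,0,0,0,0,0,-1],[0,0,0,0,0,0,-1],[0,0,0,0,0,0,-1],[0,0,-5,0,0,0,-1],[0,0,-9.5,0,0,0,-1],[3.5,-31.6,-9.5,0,0,0,-1],[3.5,-31.6,-9.5,0,0,0,-1],[3.5,-31.6,-9.5,0,0,0,-1],[3.5,-31.6,-9.5,0,0,0,-1],[3.5,-31.6,-9.5,0,0,0,-1],[3.5,-31.6,-9.5,0,0,0,-1]]]' && python3 -m handwheel '[[[0,0,5,0,0,0,-1],[0,0,10.9,0,0,0,-1],[0,0,10.9,0,0,0,-1],[0,0,10.9,0,0,0,-1],[0,0,10.9,0,0,0,0.2],[0,0,10.9,0,0,0,0.2],[0,0,6,0,0,0,0.3],[0,0,0,0,0,0,0.3],[0,0,-1,0,0,0,0.3],[0,0,-1,0,0,0,0.3]]]'
python3 - <<'E'
from m import *
P=eyes.get_image("side");T=eyes.get_image("top")
cv2.imwrite("pics/a.png",cv2.resize(np.hstack([P["img"][130:330,180:400],T["img"][100:300,120:370]]),(800,340)))
C=cloud(T)
for p in comps(C,(.2,.6,.12,.5),.054,.075):print("knob",len(p),centre(p).round(4))
print("pinion",phase(T,(.5747,-.0137),.036),phase(P,(.5747,-.0137),.036)); s=bot.sense();print(s["time_s"],s["position"])
E
```

```text
time_s: 11.38
position: [0.6126, 0.0451, 0.0367]
eef_rot: [-0.005, 0.001, 1.0, -0.0]
ft_force: [-0.9, -0.2, -0.0]
opening: 0.0557
finger_force: 0.0
time_s: 12.88
position: [0.5808, -0.2727, 0.1361]
eef_rot: [0.0, 0.002, 1.0, -0.0]
ft_force: [0.3, 0.0, -0.4]
opening: 0.0307
finger_force: 60.6
time_s: 14.12
position: [0.5821, -0.2693, 0.1474]
eef_rot: [0.001, -0.0, 1.0, -0.001]
ft_force: [-0.6, -0.8, -0.3]
opening: 0.0555
finger_force: 0.0
knob 10 [0.5981 0.4414]
knob 95 [0.4988 0.2826]
knob 97 [0.3892 0.1866]
knob 102 [0.3695 0.308 ]
knob 107 [0.2643 0.4401]
pinion (np.float32(9.019807), array([ 966., 1290., 8957., 4543., 4636., 1399.,  846.], dtype=float32)) (np.float32(-5.006043), array([ 6130., 11401.,  6537.,  3666.,  2954.,  1988.,  1083.],
      dtype=float32))
14.225 [ 0.58047069 -0.26847738  0.14394423]
```

View pics/a.png

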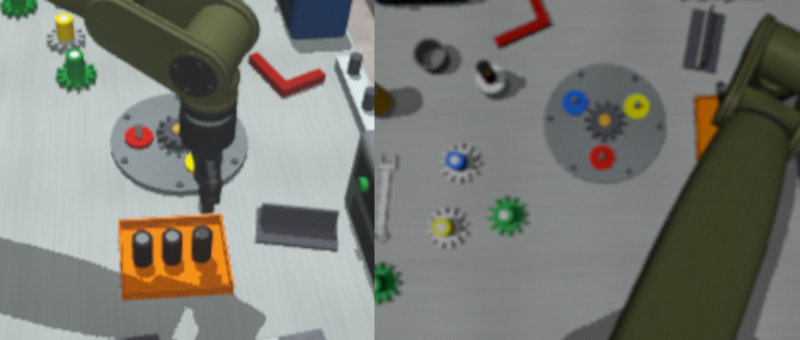

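All three caps stand in the tray at left-half pixels (142,245), (172,245) and (202,242), and the shafts are clear. Next is the blue gear.

```bash
python3 -m handwheel '[[[8.2,55.1,0,0,0,0,0.5],[8.2,55.1,0,0,0,0,0.5],[8.2,55.1,0,0,0,0,0.5],[8.2,55.1,0,0,0,0,0.5],[8.2,55.1,0,0,0,0,0.5],[8.2,55.1,0,0,0,0,0.5],[8.2,55.1,0,0,0,0,0.5],[8.2,55.1,0,0,0,0,0.5],[8.2,55.1,0,0,0,0,0.5],[8.2,55.1,0,0,0,0,0.5],[8.2,55.1,0,0,0,0,0.5],[8.2,55.1,0,0,0,0,0.5]]]';  python3 - <<'E'
from m import *
P=eyes.get_image("side");C=cloud(P)
for p in comps(C,(.2,.6,.12,.5),.054,.07):print("knob",len(p),centre(p).round(4))
s=bot.sense();print(s["position"],tool([.499,.282,.033]))
E
```

```text
time_s: 15.72
position: [0.4992, 0.2806, 0.1447]
eef_rot: [-0.001, 0.001, 1.0, -0.0]
ft_force: [-1.0, 0.5, 0.2]
opening: 0.0639
finger_force: 0.0
knob 5 [0.5985 0.4382]
knob 59 [0.2641 0.4403]
knob 68 [0.3689 0.3054]
knob 73 [0.4993 0.2778]
knob 78 [0.3906 0.1839]
[0.49944168 0.28057921 0.14508661] [ 0.03  0.15 11.21]
```

```bash
python3 -m handwheel '[[[0,0,5,0,0,0,0.5],[0,0,9,0,0,0,0.5],[0,0,11,0,0,0,0.5],[0,0,11,0,0,0,0.5],[0,0,11,0,0,0,-1],[0,0,11,0,0,0,-1],[0,0,11,0,0,0,-1],[0,0,11,0,0,0,-1],[0,0,11,0,0,0,-1],[0,0,11,0,0,0,-1]]]' && python3 -m handwheel '[[[0,0,-4,0,0,0,-1],[0,0,-10,0,0,0,-1],[0,0,-10,0,0,0,-1],[0,0,-10,0,0,0,-1]]]';  python3 - <<'E'
from m import *
import time
s=bot.sense();print(s["position"],tool([.617,.046,.12]))
T=eyes.get_image("top");S=eyes.get_image("side")
C=cloud(T)
# shaft tips check
for n,c in(("top",T),("side",S)):
    for p in comps(cloud(c),(.4,.7,-.13,.13),.042,.07): print(n,len(p),p.mean(0).round(4))
for l,z in(("post_red",.012),("post_blue",.012),("post_yellow",.012)):
  for Q in(T,S): print(l,[(px2w(Q,x["xy"],z)[:2].round(4).tolist(),round(float(x["p"]),2)) for x in eyes.tip_of(l,Q)[:2]])
for nm,lo,hi in(("red",(170,120,60),(180,255,255)),("blue",(100,120,60),(125,255,255)),("yellow",(22,120,80),(34,255,255))):
  for Q in(T,S):
    m=cv2.inRange(cv2.cvtColor(Q["img"],cv2.COLOR_BGR2HSV),lo,hi)>0;C=cloud(Q)
    m&=(np.linalg.norm(C[...,:2]-[.5747,-.0137],axis=-1)<.12)&(C[...,2]<.04)
    v,u=np.nonzero(m)
    if len(u)>5:
        X=np.array([px2w(Q,(a,b),.02)[:2] for a,b in zip(u,v)]);print(nm,len(u),centre(X).round(4),(np.ptp(X,axis=0)).round(3))
for r in([.5025,-.0062],[.617,.046],[.605,-.08]):
    print(np.linalg.norm(np.array(r)-[.5747,-.0137]))
E
```

```text
time_s: 17.02
position: [0.5013, 0.2826, 0.0384]
eef_rot: [0.002, -0.0, 1.0, 0.001]
ft_force: [0.0, -0.9, 6.2]
opening: 0.0341
finger_force: 60.5
time_s: 17.52
position: [0.4985, 0.2816, 0.1348]
eef_rot: [-0.001, -0.0, 1.0, -0.0]
ft_force: [0.0, -0.6, -4.7]
opening: 0.0343
finger_force: 61.2
[0.49846785 0.28162988 0.13480166] [-11.85 -23.57   1.48]
top 10 [0.6156 0.0464 0.0498]
top 10 [ 0.6039 -0.0788  0.0475]
top 4 [ 0.5792 -0.0084  0.0425]
top 9 [ 0.5012 -0.0053  0.0489]
side 12 [0.6176 0.043  0.0481]
side 14 [ 0.503  -0.0082  0.0479]
side 15 [ 0.6056 -0.0821  0.0474]
post_red [([0.5027, -0.0144], 0.74), ([0.4509, -0.4276], 0.66)]
post_red [([0.5112, -0.0124], 0.44), ([0.5804, -0.0357], 0.16)]
post_blue [([0.5341, -0.263], 0.72), ([0.6108, 0.0606], 0.66)]
post_blue [([0.6073, 0.048], 0.67)]
post_yellow [([0.6037, -0.0886], 0.7)]
post_yellow [([0.6071, -0.0725], 0.63)]
blue 164 [0.6167 0.0453] [0.05  0.049]
blue 133 [0.6185 0.0416] [0.051 0.052]
yellow 167 [ 0.6032 -0.0796] [0.05  0.049]
yellow 177 [ 0.6057 -0.0853] [0.05  0.054]
0.07258849771141435
0.07316679574779807
0.07289567888427956
```

```bash
python3 -m handwheel '[[[-11.8,-23.7,0,0,0,0,-1],[-11.8,-23.7,0,0,0,0,-1],[-11.8,-23.7,0,0,0,0,-1],[-11.8,-23.7,0,0,0,0,-1],[-11.8,-23.7,0,0,0,0,-1],[-11.8,-23.7,0,0,0,0,-1],[-11.8,-23.7,0,0,0,0,-1],[-11.8,-23.7,0,0,0,0,-1]]]' ;  python3 - <<'E'
from m import *
S=eyes.get_image("side");T=eyes.get_image("top");s=bot.sense();print(s["position"],tool([.6166,.0448,.08]))
a=S["img"][150:270,225:345];cv2.imwrite("pics/b.png",cv2.resize(np.hstack([a,T["img"][110:230,190:310]]),(800,400),interpolation=cv2.INTER_CUBIC))
E
```

```text
time_s: 18.92
position: [0.6168, 0.0465, 0.1356]
eef_rot: [-0.0, -0.001, 1.0, 0.0]
ft_force: [0.1, -0.4, -4.3]
opening: 0.0345
finger_force: 61.5
[0.61703577 0.04619872 0.13585876] [ 0.04 -0.14  5.59]
```

View pics/b.png

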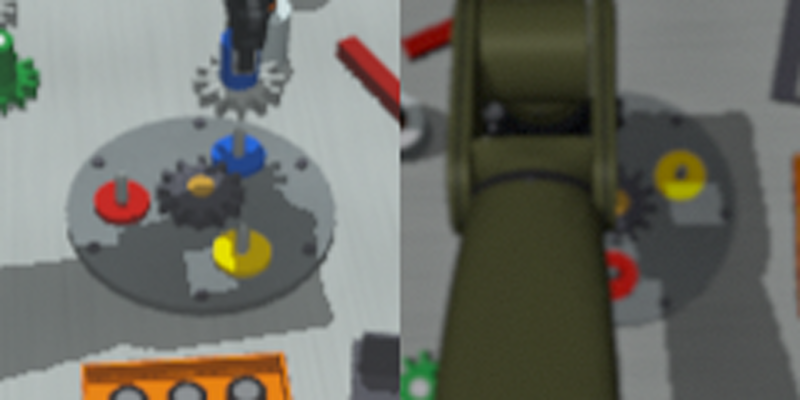

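The gear hangs upright over the blue shaft (left half, knob at (240,60), shaft at (238,130)). Lowering it.

```bash
python3 -m handwheel '[[[0,-0.1,3,0,0,0,-1],[0,-0.1,4.5,0,0,0,-1],[0,-0.1,5.5,0,0,0,-1],[0,-0.1,5.5,0,0,0,-1]]]'; python3 -m handwheel '[[[0,0,0.5,0,0,0,-1],[0,0,1,0,0,0,-1],[0,0,1,0,0,0,-1]]]'
```

```text
time_s: 19.52
position: [0.6175, 0.0443, 0.0803]
eef_rot: [-0.0, -0.0, 1.0, 0.0]
ft_force: [1.4, 1.2, -3.5]
opening: 0.0342
finger_force: 61.5
time_s: 19.9
position: [0.619, 0.044, 0.0738]
eef_rot: [0.001, -0.0, 1.0, -0.0]
ft_force: [-2.5, 1.2, 7.1]
opening: 0.0341
finger_force: 62.6
```

```bash
python3 -m handwheel '[[[0,0,0.3,0,0,0.04,-1],[0,0,0.4,0,0,0.08,-1],[0,0,0.4,0,0,0.12,-1],[0,0,0.4,0,0,0.16,-1],[0,0,0.4,0,0,0.2,-1],[0,0,0.4,0,0,0.24,-1],[0,0,0.4,0,0,0.28,-1]]]'
```

```text
time_s: 20.78
position: [0.6186, 0.044, 0.0684]
eef_rot: [0.001, 0.14, 0.99, 0.0]
ft_force: [1.9, 1.5, -2.5]
opening: 0.0341
finger_force: 62.1
```

```bash
python3 -m handwheel '[[[0,0,0.4,0,0,0,-1],[0,0,0.8,0,0,0,-1],[0,0,1.1,0,0,0,-1],[0,0,1.1,0,0,0,-1]]]'
```

```text
time_s: 21.28
position: [0.6185, 0.044, 0.0585]
eef_rot: [0.001, 0.139, 0.99, 0.0]
ft_force: [-2.6, 0.6, 10.2]
opening: 0.0343
finger_force: 63.5
```

```bash
python3 -m handwheel '[[[0,0,0.2,0,0,0.02,-1],[0,0,0.3,0,0,-0.02,-1],[0,0,0.3,0,0,0,-1],[0,0,0.3,0,0,0,-1]]]'
```

```text
time_s: 21.78
position: [0.6199, 0.0439, 0.0585]
eef_rot: [0.002, 0.139, 0.99, 0.0]
ft_force: [-7.1, 0.6, 20.3]
opening: 0.0341
finger_force: 64.5
```

```bash
python3 -m handwheel '[[[0,0,-0.5,0,0,0,-1],[0,0,-0.5,0,0,0,0.5],[0,0,-0.5,0,0,0,0.5],[0,0,-4,0,0,0,0.5],[0,0,-9,0,0,0,0.5]]]' && python3 -m handwheel '[[[31.1,18.3,0,0,0,-0.28,0.5],[31.1,18.3,0,0,0,-0.28,0.5],[31.1,18.3,0,0,0,-0.28,0.5],[31.1,18.3,0,0,0,-0.28,0.5],[31.1,18.3,0,0,0,-0.28,0.5],[31.1,18.3,0,0,0,-0.28,0.5],[31.1,18.3,0,0,0,-0.28,0.5],[31.1,18.3,0,0,0,-0.28,0.5],[31.1,18.3,0,0,0,-0.28,0.5]]]'; python3 - <<'E'
from m import *
S=eyes.get_image("side");T=eyes.get_image("top");s=bot.sense();print(s["position"],s["eef_rot"])
for Q in(S,T):
    for p in comps(cloud(Q),(.2,.6,.12,.5),.054,.068):print("knob",len(p),centre(p).round(4))
    for p in comps(cloud(Q),(.4,.7,-.13,.13),.044,.1): print("fit",len(p),p.mean(0).round(4),p[:,2].max().round(4))
E
```

```text
time_s: 22.4
position: [0.6154, 0.0438, 0.1407]
eef_rot: [-0.003, 0.139, 0.99, -0.001]
ft_force: [0.8, -0.2, 0.7]
opening: 0.0638
finger_force: 0.0
time_s: 23.52
position: [0.3697, 0.3049, 0.1426]
eef_rot: [-0.0, 0.001, 1.0, -0.0]
ft_force: [0.3, -0.1, -0.0]
opening: 0.064
finger_force: 0.0
[0.36979345 0.30494618 0.14268952] [-1.08618455e-04  8.17862255e-04  9.99999645e-01 -1.71107092e-04]
knob 64 [0.2643 0.4379]
knob 70 [0.3688 0.3035]
knob 79 [0.3906 0.1843]
fit 181 [0.6178 0.0381 0.0704] 0.0881
fit 14 [ 0.5028 -0.0086  0.0483] 0.0531
fit 11 [ 0.6057 -0.0813  0.0493] 0.0538
knob 9 [0.5982 0.4452]
knob 96 [0.3892 0.1864]
knob 11 [0.3566 0.3014]
fit 113 [0.6158 0.0467 0.0788] 0.0895
fit 9 [ 0.6042 -0.0791  0.0487] 0.0515
fit 9 [ 0.5011 -0.0053  0.05  ] 0.0551
```

```bash
python3 -m handwheel '[[[0,0,5,0,0,0,0.5],[0,0,9,0,0,0,0.5],[0,0,10.8,0,0,0,0.5],[0,0,10.8,0,0,0,0.5],[0,0,10.8,0,0,0,-1],[0,0,10.8,0,0,0,-1],[0,0,10.8,0,0,0,-1],[0,0,10.8,0,0,0,-1],[0,0,10.8,0,0,0,-1]]]' && python3 -m handwheel '[[[0,0,-4,0,0,0,-1],[0,0,-10.4,0,0,0,-1],[0,0,-10.4,0,0,0,-1],[0,0,-10.4,0,0,0,-1]]]';  python3 - <<'E'
from m import *
s=bot.sense();print(s["position"],tool([.6048,-.0805,.08]))
S=eyes.get_image("side");C=cloud(S)
p=[q for q in comps(C,(.58,.66,.0,.09),.07,.1)][0];print(np.percentile(p[:,2],[10,50,90]))
p=[q for q in comps(C,(.34,.44,.15,.22),.05,.1)][0];print(np.percentile(p[:,2],[10,50,90]))
E
```

```text
time_s: 24.75
position: [0.3707, 0.3067, 0.0371]
eef_rot: [0.002, -0.0, 1.0, 0.001]
ft_force: [-0.1, -1.6, 7.4]
opening: 0.0345
finger_force: 60.2
time_s: 25.25
position: [0.3684, 0.3054, 0.1381]
eef_rot: [-0.0, -0.0, 1.0, -0.0]
ft_force: [-0.0, -0.5, -4.2]
opening: 0.0345
finger_force: 61.2
[0.36841726 0.30537639 0.13811322] [-23.63 -38.59   5.81]
[0.07293819 0.08136647 0.08477068]
[0.05317145 0.06123808 0.06522888]
```

```bash
python3 -m handwheel '[[[-23.6,-38.6,0,0,0,0,-1],[-23.6,-38.6,0,0,0,0,-1],[-23.6,-38.6,0,0,0,0,-1],[-23.6,-38.6,0,0,0,0,-1],[-23.6,-38.6,0,0,0,0,-1],[-23.6,-38.6,0,0,0,0,-1],[-23.6,-38.6,0,0,0,0,-1],[-23.6,-38.6,0,0,0,0,-1],[-23.6,-38.6,0,0,0,0,-1],[-23.6,-38.6,0,0,0,0,-1]]]'; python3 -m handwheel '[[[0,0,3,0,0,0,-1],[0,0,4.5,0,0,0,-1],[0,0,5.5,0,0,0,-1],[0,0,5.5,0,0,0,-1]]]'
```

```text
time_s: 26.55
position: [0.6037, -0.0787, 0.1372]
eef_rot: [-0.002, -0.001, 1.0, 0.001]
ft_force: [-0.4, 0.3, -3.3]
opening: 0.0344
finger_force: 61.4
time_s: 27.05
position: [0.6048, -0.0797, 0.0833]
eef_rot: [-0.001, -0.0, 1.0, 0.0]
ft_force: [-0.6, -0.5, -2.6]
opening: 0.0341
finger_force: 61.5
```

```bash
python3 -m handwheel '[[[0,0,0.5,0,0,0,-1],[0,0,1.1,0,0,0,-1],[0,0,1.4,0,0,0,-1],[0,0,1.4,0,0,0,-1]]]'
```

```text
time_s: 27.55
position: [0.6049, -0.0802, 0.0694]
eef_rot: [-0.0, -0.0, 1.0, 0.0]
ft_force: [-0.5, -0.6, -3.0]
opening: 0.0341
finger_force: 61.5
```

```bash
python3 -m handwheel '[[[0,0,0.3,0,0,0,-1],[0,0,0.6,0,0,0,-1],[0,0,0.6,0,0,0,-1]]]'
```

```text
time_s: 27.92
position: [0.6049, -0.0802, 0.0634]
eef_rot: [-0.0, -0.0, 1.0, 0.0]
ft_force: [0.6, 0.5, -2.3]
opening: 0.0342
finger_force: 61.5
```

Already meshing, so I'll continue down with a small rock.

```bash
python3 -m handwheel '[[[0,0,0.4,0,0,0.02,-1],[0,0,0.8,0,0,-0.02,-1],[0,0,0.9,0,0,0,-1],[0,0,0.9,0,0,0,-1]]]' && python3 -m handwheel '[[[0,0,0.2,0,0,0.02,-1],[0,0,0.3,0,0,-0.02,-1],[0,0,0.3,0,0,0,-1]]]'
```

```text
time_s: 28.42
position: [0.6062, -0.0803, 0.0572]
eef_rot: [0.001, 0.0, 1.0, -0.0]
ft_force: [-3.9, 1.1, 6.1]
opening: 0.0342
finger_force: 62.6
time_s: 28.8
position: [0.6077, -0.0808, 0.0571]
eef_rot: [0.002, 0.0, 1.0, -0.001]
ft_force: [-6.3, 0.9, 16.3]
opening: 0.0341
finger_force: 63.6
```

```bash
python3 -m handwheel '[[[0,0,-0.5,0,0,0,-1],[0,0,-0.5,0,0,0,0.5],[0,0,-0.5,0,0,0,0.5],[0,0,-4,0,0,0,0.5],[0,0,-9,0,0,0,0.5],[0,0,-12.8,0,0,0,0.5],[0,0,-12.8,0,0,0,0.5]]]' && python3 -m handwheel '[[[-5.4,22,0,0,0,0,0.5],[-5.4,28.8,0,0,0,0,0.5],[-5.4,28.8,0,0,0,0,0.5],[-5.4,28.8,0,0,0,0,0.5],[-5.4,28.8,0,0,0,0,0.5],[-5.4,28.8,0,0,0,0,0.5],[-5.4,28.8,0,0,0,0,0.5]]]'; python3 - <<'E'
from m import *
S=eyes.get_image("side");T=eyes.get_image("top")
s=bot.sense();print(s["position"],tool([.6598,.2078,.09]))
for n,Q in(("s",S),("t",T)):
    C=cloud(Q)
    for nm,b,z0,z1 in(("gears",(.4,.7,-.13,.11),.07,.1),("probe",(.58,.72,.14,.26),.08,.155),("knobs",(.2,.6,.12,.5),.054,.068)):
        for p in comps(C,b,z0,z1): print(n,nm,len(p),centre(p).round(4),np.percentile(p[:,2],[10,50,90]).round(4))
cv2.imwrite("pics/c.png",cv2.resize(np.hstack([S["img"][110:260,200:360],T["img"][110:260,160:320]]),(800,375),interpolation=cv2.INTER_CUBIC))
E
```

```text
time_s: 29.68
position: [0.6077, -0.0808, 0.1845]
eef_rot: [0.004, -0.0, 1.0, -0.001]
ft_force: [0.6, 0.3, 0.3]
opening: 0.0642
finger_force: 0.0
time_s: 30.55
position: [0.6584, 0.2073, 0.178]
eef_rot: [-0.001, -0.0, 1.0, -0.001]
ft_force: [0.1, 0.5, -0.3]
opening: 0.0641
finger_force: 0.0
[0.65876088 0.2064694  0.17887232] [-0.12  0.14  8.89]
s gears 105 [0.6188 0.0443] [0.0738 0.0819 0.0848]
s gears 122 [ 0.6048 -0.081 ] [0.0733 0.0818 0.0847]
s probe 174 [0.6598 0.2058] [0.0873 0.1215 0.1459]
s knobs 60 [0.2638 0.4391] [0.0577 0.0618 0.0649]
s knobs 79 [0.3907 0.1851] [0.0572 0.0619 0.0651]
t gears 98 [0.6182 0.0463] [0.0785 0.0821 0.0854]
t gears 102 [ 0.6038 -0.0777] [0.0784 0.0819 0.0847]
t knobs 7 [0.5977 0.4428] [0.0567 0.0635 0.0668]
t knobs 106 [0.2642 0.4404] [0.0587 0.0623 0.0647]
```

View pics/c.png

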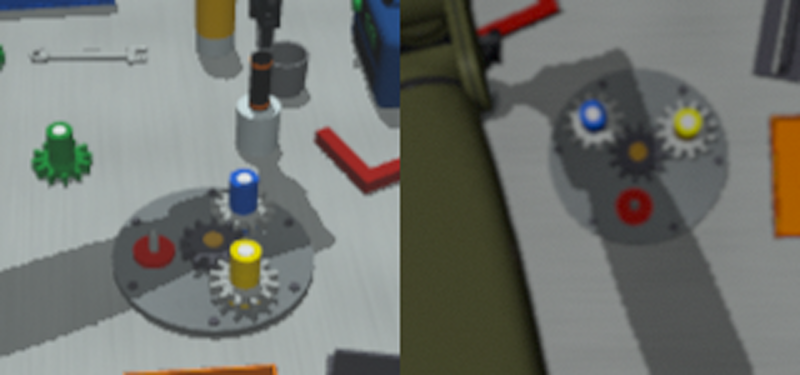

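Both gears are home with knob tops at 82 mm (left half: blue dot (243,177), yellow dot (246,246)), and the probe is upright at (260,80). Now I'll grip the probe.

```bash
python3 -m handwheel '[[[-0.1,0.1,4,0,0,0,0.5],[-0.1,0.1,8,0,0,0,0.5],[-0.1,0.1,8.9,0,0,0,0.5],[-0.1,0.1,8.9,0,0,0,0.5],[-0.1,0.1,8.9,0,0,0,-1],[-0.1,0.1,8.9,0,0,0,-1],[-0.1,0.1,8.9,0,0,0,-1],[-0.1,0.1,8.9,0,0,0,-1],[-0.1,0.1,8.9,0,0,0,-1],[-0.1,0.1,8.9,0,0,0,-1]]]'; python3 -c "
from h import *
for i in range(3): print(bot.sense()['position'],eyes.get_image('top')['shot'])"
```

```text
time_s: 31.9
position: [0.6615, 0.209, 0.0933]
eef_rot: [0.002, -0.0, 1.0, 0.0]
ft_force: [0.1, -0.3, 6.0]
opening: 0.0268
finger_force: 58.9
[0.66149529 0.20901826 0.09327792] 19
[0.66147019 0.20900905 0.09325466] 20
[0.66147849 0.20903765 0.09326395] 21
```

```bash
python3 -m handwheel '[[[0,0,-4,0,0,0,-1],[0,0,-8,0,0,0,-1],[0,0,-12,0,0,0,-1],[0,0,-12,0,0,0,-1],[4.3,-16.4,-12,0,0,0,-1],[4.3,-16.4,-12,0,0,0,-1],[4.3,-16.4,-12,0,0,0,-1],[4.3,-16.4,-12,0,0,0,-1],[4.3,-16.4,-12,0,0,0,-1],[4.3,-16.4,-12,0,0,0,-1],[4.3,-16.4,-12,0,0,0,-1]]]'; python3 - <<'E'
from m import *
S=eyes.get_image("side");s=bot.sense();print(s["position"])
p=s["position"];print("expected tip px",w2px(S,[p[0],p[1],p[2]-.0893]),"dot px",w2px(S,[.6185,.045,.082]))
print([(x["xy"],x["p"]) for x in eyes.tip_of("probe_tip",S)[:2]],[(x["xy"],x["p"]) for x in eyes.tip_of("blue_dot",S)[:3]])
cv2.imwrite("pics/d.png",cv2.resize(S["img"][130:230,250:350],(600,600),interpolation=cv2.INTER_CUBIC))
E
```

```text
time_s: 33.42
position: [0.6172, 0.0459, 0.2105]
eef_rot: [-0.0, -0.001, 1.0, 0.0]
ft_force: [-0.6, -0.7, -0.8]
opening: 0.0267
finger_force: 59.6
[0.61724281 0.04571339 0.21061313]
expected tip px [296.65211044 170.90436235] dot px [296.65759081 180.77861908]
[([296.6, 170.6], 0.69), ([299.5, 282.2], 0.57)] [([223.2, 162.2], 0.9), ([192.9, 120.0], 0.88), ([297.3, 182.3], 0.75)]
```

View pics/d.png

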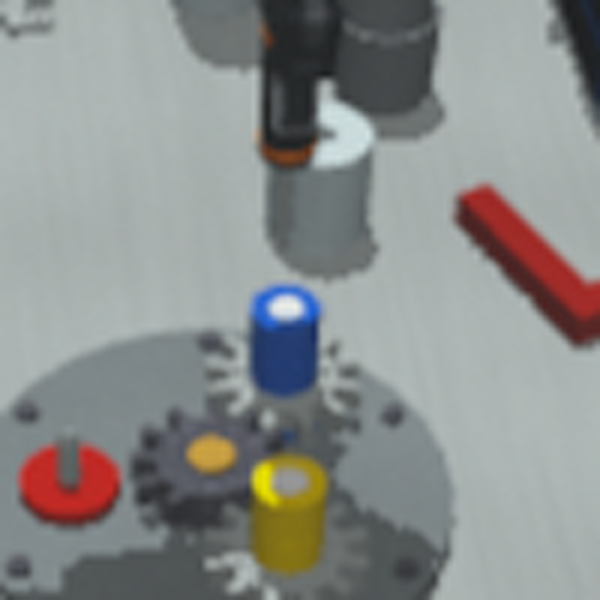

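The tip is right above the blue dot (crop (285,307)). Touching down gently.

```bash
python3 -m handwheel '[[[-0.1,0,2.5,0,0,0,-1],[-0.1,0,3.5,0,0,0,-1],[-0.1,0,3.8,0,0,0,-1],[-0.1,0,4.0,0,0,0,-1],[-0.1,0,4.0,0,0,0,-1]]]'
```

```text
time_s: 34.2
position: [0.6185, 0.0448, 0.1715]
eef_rot: [0.001, -0.0, 1.0, -0.0]
ft_force: [0.4, -0.4, -2.1]
opening: 0.0265
finger_force: 59.6
```

```bash
python3 -m handwheel '[[[0,0,0.1,0,0,0,-1],[0,0,0.2,0,0,0,-1],[0,0,0.2,0,0,0,-1]]]'
```

```text
time_s: 34.58
position: [0.619, 0.0447, 0.1707]
eef_rot: [0.001, -0.0, 1.0, -0.0]
ft_force: [-0.9, -0.2, 5.5]
opening: 0.0268
finger_force: 59.6
```

Contact at 5.5 N. I'll hold about 0.5 s, lift, then go to yellow.

```bash
python3 -m handwheel '[[[0,0,0,0,0,0,-1],[0,0,0,0,0,0,-1],[0,0,0,0,0,0,-1],[0,0,-2,0,0,0,-1],[0,0,-4.2,0,0,0,-1],[1.4,-12.5,-4.2,0,0,0,-1],[1.4,-12.5,-4.2,0,0,0,-1],[1.4,-12.5,-4.2,0,0,0,-1],[1.4,-12.5,-4.2,0,0,0,-1],[1.4,-12.5,-4.2,0,0,0,-1]]]'; python3 - <<'E'
from m import *
S=eyes.get_image("side");p=bot.sense()["position"];print(p)
print("expected tip px",w2px(S,[p[0],p[1],p[2]-.0887]),"dot px",w2px(S,[.6045,-.0798,.082]))
print([(x["xy"],x["p"]) for x in eyes.tip_of("probe_tip",S)[:2]],[(x["xy"],x["p"]) for x in eyes.tip_of("yellow_dot",S)[:3]])
E
```

```text
time_s: 35.83
position: [0.6044, -0.0791, 0.2113]
eef_rot: [0.0, -0.001, 1.0, 0.0]
ft_force: [0.1, -0.1, -1.5]
opening: 0.0271
finger_force: 59.9
[ 0.60439945 -0.07900079  0.21116283]
expected tip px [297.6903105  199.26455724] dot px [297.26595505 209.59223214]
[([295.7, 198.5], 0.48)] [([299.4, 213.6], 0.61)]
```

```bash
python3 -m handwheel '[[[0,0,2.5,0,0,0,-1],[0,0,3.5,0,0,0,-1],[0,0,3.9,0,0,0,-1],[0,0,4.2,0,0,0,-1],[0,0,4.2,0,0,0,-1]]]'
```

```text
time_s: 36.6
position: [0.6049, -0.0804, 0.1708]
eef_rot: [0.001, -0.0, 1.0, -0.0]
ft_force: [-2.9, 0.7, 4.4]
opening: 0.0265
finger_force: 59.8
```

```bash
python3 -m handwheel '[[[0,0,0,0,0,0,-1],[0,0,0,0,0,0,-1],[0,0,0,0,0,0,-1],[0,0,-3,0,0,0,-1],[0,0,-5,0,0,0,-1],[0,0,-5,0,0,0,-1],[-5.6,28.9,-5,0,0,0,-1],[-5.6,28.9,-5,0,0,0,-1],[-5.6,28.9,-5,0,0,0,-1],[-5.6,28.9,-5,0,0,0,-1],[-5.6,28.9,-5,0,0,0,-1],[-5.6,28.9,-5,0,0,0,-1]]]'; python3 -m handwheel '[[[0,0,0,0,0,0,-1],[0,0,0,0,0,0,-1],[0,0,5,0,0,0,-1],[0,0,5,0,0,0,-1],[0,0,5,0,0,0,-1]]]';python3 - <<'E'
from m import *
S=eyes.get_image("side");p=bot.sense()["position"];print(p)
print("expected tip px",w2px(S,[p[0],p[1],p[2]-.0887]),"stand top px",w2px(S,[.6595,.2065,.066]))
print([(x["xy"],x["p"]) for x in eyes.tip_of("probe_tip",S)[:2]])
cv2.imwrite("pics/e.png",cv2.resize(S["img"][100:180,260:340],(480,480),interpolation=cv2.INTER_CUBIC))
E
```

```text
time_s: 38.1
position: [0.6594, 0.2118, 0.2168]
eef_rot: [-0.001, -0.002, 1.0, -0.0]
ft_force: [0.4, -0.2, -1.3]
opening: 0.0261
finger_force: 59.9
time_s: 38.72
position: [0.6605, 0.2081, 0.1699]
eef_rot: [0.0, 0.0, 1.0, 0.0]
ft_force: [0.2, 0.4, -1.6]
opening: 0.0266
finger_force: 59.8
[0.66115085 0.20842196 0.17107495]
expected tip px [303.19204175 147.8049767 ] stand top px [302.57187203 152.06189207]
[([301.7, 149.5], 0.44)]
```

View pics/e.png

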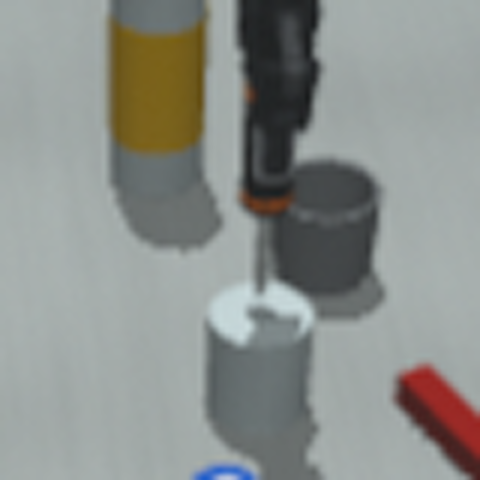

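The tip (262,290) is over the middle of the stand's mouth (262,315). Lowering.

```bash
python3 -m handwheel '[[[0,0,1.5,0,0,0,-1],[0,0,2.5,0,0,0,-1],[0,0,3.5,0,0,0,-1],[0,0,3.5,0,0,0,-1]]]' && python3 -m handwheel '[[[0,0,1.5,0,0,0,-1],[0,0,3,0,0,0,-1],[0,0,3.9,0,0,0,-1],[0,0,3.9,0,0,0,-1]]]'
```

```text
time_s: 39.33
position: [0.6591, 0.2086, 0.1318]
eef_rot: [-0.002, -0.0, 1.0, -0.0]
ft_force: [-0.1, 0.9, -1.4]
opening: 0.0265
finger_force: 59.8
time_s: 39.83
position: [0.6599, 0.2088, 0.0941]
eef_rot: [-0.0, -0.0, 1.0, -0.0]
ft_force: [-0.3, -0.1, -2.0]
opening: 0.0269
finger_force: 60.1
```

```bash
python3 -m handwheel '[[[0,0,0.3,0,0,0,-1],[0,0,0.3,0,0,0,-1],[0,0,0.3,0,0,0,0.5],[0,0,0.3,0,0,0,0.5],[0,0,0.3,0,0,0,0.5]]]' && python3 -m handwheel '[[[0,0,-5,0,0,0,0.5],[0,0,-10,0,0,0,0.5],[0,0,-14,0,0,0,0.5],[22,10,-14,0,0,0,0.5],[22,10,-14,0,0,0,0.5],[22,10,-14,0,0,0,0.5],[22,10,-14,0,0,0,0.5],[22,10,-14,0,0,0,0.5]]]'; python3 - <<'E'
from m import *
S=eyes.get_image("side");T=eyes.get_image("top");print(bot.sense()["time_s"])
for n,Q in(("s",S),("t",T)):
    C=cloud(Q)
    for nm,b,z0,z1 in(("gears",(.4,.7,-.13,.11),.07,.1),("probe",(.62,.72,.14,.26),.125,.165)):
        for p in comps(C,b,z0,z1): print(n,nm,len(p),centre(p).round(4),np.percentile(p[:,2],[50,90]).round(4))
cv2.imwrite("pics/f.png",cv2.resize(S["img"][80:330,180:400],(660,600),interpolation=cv2.INTER_CUBIC))
E
```

```text
time_s: 40.45
position: [0.66, 0.2088, 0.0915]
eef_rot: [-0.0, -0.0, 1.0, -0.0]
ft_force: [-1.1, 0.5, 0.4]
opening: 0.0641
finger_force: 0.0
time_s: 41.45
position: [0.4374, 0.31, 0.2318]
eef_rot: [0.0, -0.002, 1.0, 0.0]
ft_force: [0.6, -1.5, 0.3]
opening: 0.0638
finger_force: 0.0
41.55
s gears 101 [0.6188 0.0437] [0.0819 0.0854]
s gears 122 [ 0.6046 -0.0809] [0.0819 0.0849]
s probe 75 [0.6592 0.206 ] [0.1436 0.148 ]
t gears 98 [0.6185 0.0463] [0.0818 0.0848]
t gears 102 [ 0.6042 -0.0776] [0.0819 0.0846]
t probe 79 [0.6584 0.2106] [0.1456 0.1483]
```

View pics/f.png

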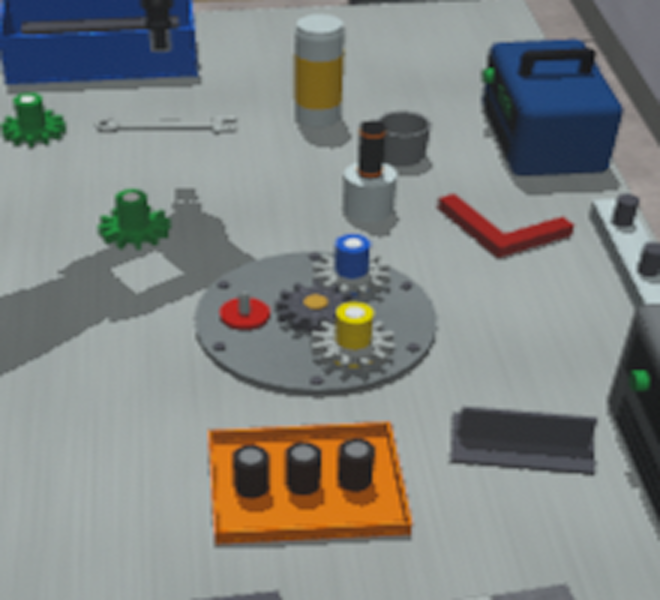

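The picture shows both gears home at (352,255) and (354,325), the probe upright in its stand at (371,150), and all three caps in the tray.

```bash
python3 -c "
from rig import bot
print(bot.finish_job())"
```

```text
the job is handed in; nothing more can be done
None
```

The job is handed in: all three caps are in the tray, the blue and yellow gears are fully home on their shafts (no red gear was there), their dots were touched in the order blue then yellow for roughly half a second each, and the probe is back upright in its stand.

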